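# Lay out a board's through-hole parts in insertion order

## Task

Lay out the parts for the next power board in the order they will be inserted: stand the four loose components (blue relay, yellow film capacitor, finned aluminium heat sink, black electrolytic capacitor) upright on the four black pads of the kitting rail, one to a pad, in order of height, with the lowest on the pad nearest the green circuit board that lies flat in its frame and the tallest on the pad farthest from it. Stand each one about the middle of its pad and let go of it, and do not let any of them fall over on the way.

Things in the scene. Friction and masses are not known exactly. Their poses are not given: they have to be found in the camera images.
- relay: Power relay: bright blue plastic box on short pins, 27 mm (its x) by 32 mm (its y), 24 mm high with its pins, about 27 g. Stands loose and upright on the bench mat. Origin: centre of its underside (pin tips); z up.
- film_cap: Film capacitor: yellow plastic box on short pins, 22 mm (its x) by 42 mm (its y), 36 mm high with its pins, about 45 g. Stands loose and upright on the bench mat. Origin: centre of its underside; z up.
- heat_sink: Heat sink: bright aluminium extrusion with seven fins that run up it, 25 mm (its x) by 42 mm (its y), 48 mm high with its pins, about 60 g; take it across the 25 mm (over the fins' outer edges). Stands loose and upright on the bench mat. Origin: centre of its underside; z up.
- electrolytic: Electrolytic capacitor: upright black can, 35 mm in diameter, 64 mm high with its pins, silver disc on top and one pale stripe down the side, about 85 g. Stands loose on the bench mat. Origin: centre of its underside; z up along the can.
- pad_a: Left-most (as the robot sees it) of four alike black square pads with a thin white outline, 68 x 68 x 4 mm, fixed about 80 mm apart in a row on a low aluminium kitting rail (88 x 350 mm). Origin: centre of its underside, 8 mm above the bench; its top is 12 mm above the bench. Its y axis runs along the row to the left, x across the row, away from the robot; z up.
- pad_b: Black pad like pad_a, second from the left end of the row; same origin and axes.
- pad_c: Black pad like pad_a, third from the left end of the row; same origin and axes.
- pad_d: Black pad like pad_a, at the right end of the row (the rail's -y end); same origin and axes.
- board_frame: Green circuit board, partly fitted, lying flat in an aluminium frame 200 mm (its x) by 124 mm (its y), up to 32 mm high, fixed beyond one end of the kitting rail: at some starts the left end (pad_a nearest), at others the right (pad_d nearest). A black open tray of small parts stands beyond the other end. Not the boards standing in racks. Origin: centre of its underside; z up.
There are look-alikes about, which are no part of the job. Several things have the shape of the film_cap; the one meant has the colours described above. Of the things shaped like the heat_sink, the aluminium one is meant.

How it is judged (in metres and radians):
At the end, for the whole second after the job is handed in: Counting from the pad nearest the green board: relay, film capacitor, heat sink, electrolytic capacitor, one to a pad, each centre within 13 mm of its pad's centre, its underside within 3 mm of the pad's top face, upright within 7 degrees, released and at rest (((y of board_frame in the frame of pad_b above 0 m and horizontal distance between relay and pad_a below 0.013 m and z of relay in the frame of pad_a between 0.001 and 0.0075 m and horizontal distance between film_cap and pad_b below 0.013 m and z of film_cap in the frame of pad_b between 0.001 and 0.0075 m and horizontal distance between heat_sink and pad_c below 0.013 m and z of heat_sink in the frame of pad_c between 0.001 and 0.0075 m and horizontal distance between electrolytic and pad_d below 0.013 m and z of electrolytic in the frame of pad_d between 0.001 and 0.0075 m) or (y of board_frame in the frame of pad_b below 0 m and horizontal distance between relay and pad_d below 0.013 m and z of relay in the frame of pad_d between 0.001 and 0.0075 m and horizontal distance between film_cap and pad_c below 0.013 m and z of film_cap in the frame of pad_c between 0.001 and 0.0075 m and horizontal distance between heat_sink and pad_b below 0.013 m and z of heat_sink in the frame of pad_b between 0.001 and 0.0075 m and horizontal distance between electrolytic and pad_a below 0.013 m and z of electrolytic in the frame of pad_a between 0.001 and 0.0075 m)) and angle between each of relay, film_cap, heat_sink, electrolytic's own z axis and vertical below 0.12 rad and linear speed of each of relay, film_cap, heat_sink, electrolytic below 0.02 m/s and angular speed of each of relay, film_cap, heat_sink, electrolytic below 0.2 rad/s); the robot touches nothing.
It fails at once if the relay falls over or is tipped more than about 40 degrees (angle between relay's own z axis and vertical above 0.7 rad).
It fails at once if the film capacitor falls over or is tipped more than about 40 degrees (angle between film_cap's own z axis and vertical above 0.7 rad).
It fails at once if the heat sink falls over or is tipped more than about 40 degrees (angle between heat_sink's own z axis and vertical above 0.7 rad).
It fails at once if the electrolytic capacitor falls over or is tipped more than about 40 degrees (angle between electrolytic's own z axis and vertical above 0.7 rad).
It also fails if it takes over 99 s, if anything falls off the work surface, if the arm or the gripper's body presses on something with over 40 N, if the wrist force passes 120 N, or if a joint passes its speed limit or range.

## Robot

A 6-joint arm with a two-finger parallel gripper is mounted at the origin on the work surface. World frame = base frame: x ahead of the robot, y to its left, z up, the work surface at z = 0. Lengths are in m, angles in degrees, forces in N, time in s.
With the tool pointing down it reaches from about 0.4 to 0.825 m from the base axis. Payload 7 kg.
Tool frame: the origin (TCP) lies between the finger pads; the fingertips stand 19 mm ahead of it and the grasp point (between the pads) is the TCP; z points along the fingers, y is the line along which they close (so a half turn about z gives the same grasp; the last joint's range is limited). The gripper opens to 88 mm and grips with 3 to 60 N. Pads are 19 mm wide; open, the fingers measure 130 mm over their backs; the gripper's body (78 mm by 193 mm) begins 47 mm behind the grasp point.
Start: joints at [84.288, 20.546, 0.682, 0, -70.136, -16.507], TCP at [0.255, 0.625, 0.246] pointing down, gripper open.
Joint ranges: [-176.03, 176.03], [-82.01, 121.73], [-58.28, 71.71], [-173.87, 95.51], [-174.79, -0.11], [-173.66, 173.66]. Speed limits (degrees/s): [136.94, 136.94, 172.46, 180, 180, 180].

## Interface

Orientations are given as [roll, pitch, yaw] about the fixed x, y, z axes, in that order (R = Rz(yaw) Ry(pitch) Rx(roll)).
In Python, from plant import get_obs, snapshot, close_job, spot_in, spot_point gives the robot as it stands.
- The arm moves only by the tool play_rows, never from a script. Its argument "plan" is a list of rows, each a list of 6 numbers: the shift along the tool's x, y, z in cm, then the turn, a rotation vector about the tool's x, y, z in degrees. A call has 1 to 20 rows; each row shifts and turns the commanded pose from where the row before left it, along the tool's axes as they then stand; what a row does not reach is not made up. A row lasts 1/12 s, in which the tool goes at most 41.7 mm and 7.16 degrees, less where a joint would pass 70% of its speed; a pose out of reach is approached as far as the arm can. A call is refused whole if a number of a shift passes 4.17 or a number of a turn 7.16, either way. A call with a gripper value outside its range is refused whole. "grip" is the finger opening in cm, from 0 to 8.76, set as the call begins (left out, the last holds). The fingers move at their own pace and stop on an object; the grip force is fixed at half the most. Time passes only in rows, so rows that do not move let the fingers close. It gives the time, the measured TCP pose, the force, the opening and the grip force at its end, in the units of the state.
- get_obs(): the state, without advancing time (a new reading comes with each control period).
- snapshot(name): name is "side" or "top"; returns a dict with "frame" (400x640x3 uint8, red, green, blue), "fx", "fy", "cx", "cy" (pixels), "position" and "attitude" of the camera in the world. Camera axes: x right, y down, z forward; pixel columns grow to the right and rows downward; lengths in m; the calibration is good to about 2 mm. A picture is of the moment at which its call begins. There is no depth.
- close_job(): hands the job in; it is judged then, once.
Trained networks look in the newest picture that a camera, given by its name, has taken for a name from the list of things; names that differ only in an ending like _2 or _b are one class to them, and where a whole thing is asked for, a point or a joint stands for the part that bears it (a point fixed in the world has none). Each returns a list of dicts, best first, with "score" (0 to 1); they miss things now and then, are a little off and sometimes report something else, mostly with a low value. They report only what shows in the picture. A call takes as long as a camera call. They do not tell look-alikes from the thing itself.
- spot_in(camera, thing): "position" ([x, y, z] in m, in world coordinates, good to about 4 mm: the middle of the surface that is visible of it).
- spot_point(camera, thing): "position" ([x, y, z] in m, in world coordinates, good to about 4 mm: a listed point, or the origin of a listed thing).
The state is a dict: "clock": time; "joint_pos": joint angles; "qvel": joint speeds; "tau": joint torques, N m; "tool_pos": TCP position; "orientation": TCP orientation; "force": force on the tool from outside, world axes, zero at the start; "moment": the same for the moment, N m; "opening": finger opening in m; "gripper_force": force on a finger pad.
Only numpy, scipy, OpenCV 4.12 (cv2) and the standard library are available. Lean on these libraries where they do the work, as an engineer would, in place of code of your own. Each camera call takes 0.05 s, during which the arm holds its last target. There are 200 camera calls.

## Working session

There is one attempt and no reset: what is moved stays moved. The work goes in short steps, Python scripts to look and compute and a tool call to move; the robot and the scene stay as the last step left them, time stands still between calls to the robot, and variables do not carry over. Pictures are saved under pics/ and viewed, at most 14 in all, crops included, and the job is handed in when it is done.

Besides the shell and the picture viewer there is one more tool, called after ">>>" as name(argument=value, ...) on one line, values as JSON. play_rows: Moves the arm, as the interface text tells. Its arguments: {"type":"object","properties":{"plan":{"type":"array","items":{"type":"array","items":{"type":"number"}}},"grip":{"type":"number"}},"required":["plan"]}

```bash
mkdir -p pics; cat > h.py <<'E'
import numpy as np, cv2
from plant import *
E
python3 - <<'E'
from h import *
for n in ("top","side"):
    s=snapshot(n); cv2.imwrite(f"pics/{n}0.png",s["frame"][:,:,::-1])
    print(n,{k:s[k] for k in s if k!="frame"})
    for t in ["relay","film_cap","heat_sink","electrolytic","pad_a","board_frame"]:
        print(t,[(np.round(d["position"],3).tolist(),round(d["score"],2)) for d in spot_point(n,t)])
print(get_obs())
E
```

```text
top {'fx': 369.83713157490365, 'fy': 369.83713157490365, 'cx': 314.7114221529512, 'cy': 207.07996374108728, 'position': array([0.27447484, 0.01756081, 1.14008123]), 'attitude': array([-1.67680081e+02, -1.17273916e-01, -9.25989485e+01])}
relay [([0.472, 0.233, 0.003], 0.43)]
film_cap [([0.553, -0.234, -0.002], 0.59), ([0.348, -0.214, -0.0], 0.58), ([0.459, -0.25, 0.001], 0.46)]
heat_sink [([0.44, 0.095, 0.002], 0.5), ([0.329, 0.255, -0.002], 0.48)]
electrolytic [([0.46, -0.067, 0.002], 0.59)]
pad_a [([0.65, -0.019, 0.007], 0.95), ([0.646, 0.054, 0.009], 0.84), ([0.65, -0.1, 0.011], 0.75), ([0.638, 0.138, 0.01], 0.59)]
board_frame [([0.653, 0.382, 0.004], 0.66)]
side {'fx': 403.46550278508494, 'fy': 403.46550278508494, 'cx': 315.87713694374776, 'cy': 198.17759987257375, 'position': array([ 0.44365373, -0.63847235,  0.80485643]), 'attitude': array([-140.36917066,   -0.55913455,   -4.74925744])}
relay [([0.471, 0.23, 0.002], 0.66)]
film_cap [([0.461, -0.253, 0.004], 0.67), ([0.561, -0.235, 0.002], 0.58), ([0.343, -0.219, 0.0], 0.56)]
heat_sink [([0.444, 0.092, 0.001], 0.81), ([0.327, 0.2
[... 246 characters left out ...]
.649, 0.383, -0.0], 0.59)]
{'clock': 0.7, 'joint_pos': array([ 8.42895847e+01,  2.05446164e+01,  6.82104977e-01, -1.50416399e-03,
       -7.01363536e+01, -1.65069078e+01]), 'qvel': array([ 0.13634544,  0.00835645,  0.03614461,  0.01359824, -0.0708941 ,
        0.04111482]), 'tau': array([ 1.37329855e-03, -5.82155836e+01,  2.93261361e+01,  7.00160801e+00,
        1.27809661e-02, -1.04714377e-05]), 'tool_pos': array([0.25523117, 0.62485481, 0.24557732]), 'orientation': array([-1.79999314e+02,  1.67884704e-03, -2.22178342e+01]), 'force': array([-0.59527897,  0.76609108,  0.05590683]), 'moment': array([ 0.00169128, -0.01880324,  0.02403619]), 'gripper_force': 0.0, 'opening': 0.08777049403924385}
```

View pictures.

View pics/top0.png

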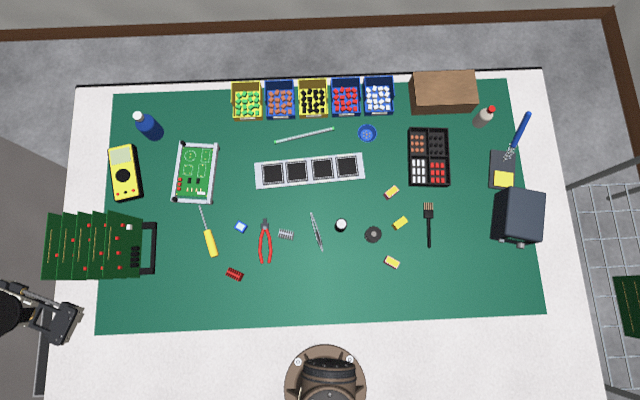

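View pics/side0.png

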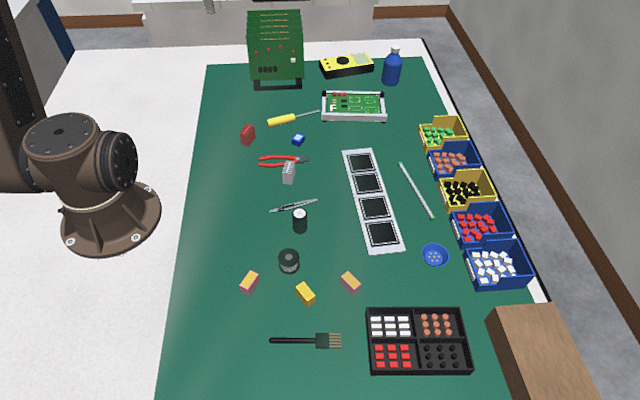

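The top picture shows the green framed board at (194,172), at the left end of the rail, so pad_a at (272,173) is nearest. The relay is at (240,227), the aluminium sink at (286,234) with a red look-alike at (234,274), and the can at (341,225).
The three film-cap shapes in the top view are at (391,191), (400,223) and (391,262). In the side view they are at (350,281), (305,293) and (249,281). The middle one looks yellow all over, so I'll confirm that in a crop.

```bash
python3 - <<'E'
import cv2
s=cv2.imread("pics/side0.png"); t=cv2.imread("pics/top0.png")
a=cv2.resize(s[255:315,230:375],None,fx=5.5,fy=5,interpolation=cv2.INTER_CUBIC)[:, :790]
b=cv2.resize(t[175:285,225:420],(790,290*790//790),interpolation=cv2.INTER_CUBIC)
b=cv2.resize(t[205:280,225:425],(790,296),interpolation=cv2.INTER_CUBIC)
cv2.imwrite("pics/c1.png",cv2.vconcat([a,b]))
E
```

```text
(no output)
```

View pics/c1.png

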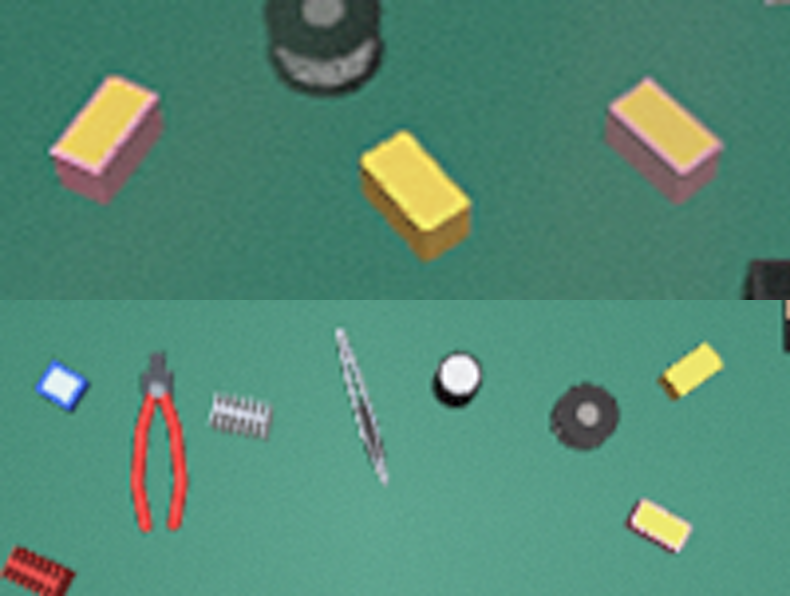

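The middle one, side (305,293) and top (400,223), is the only all-yellow box; the other two have pink sides. So the film capacitor is at about (0.46,-0.25). Now I'll fit precise poses from silhouettes in both views.

```bash
cat > h.py <<'E'
import numpy as np, cv2
from plant import *
from scipy.spatial.transform import Rotation as Ro
from scipy.optimize import minimize
K=4
def proj(s,P):
    R=Ro.from_euler("xyz",s["attitude"],degrees=True).as_matrix()
    c=(np.atleast_2d(P)-s["position"])@R
    return c[:,:2]/c[:,2:]*[s["fx"],s["fy"]]+[s["cx"],s["cy"]]
def back(s,uv,z):
    R=Ro.from_euler("xyz",s["attitude"],degrees=True).as_matrix()
    d=R@[(uv[0]-s["cx"])/s["fx"],(uv[1]-s["cy"])/s["fy"],1]
    return s["position"]+d*(z-s["position"][2])/d[2]
def crop(s,P,r=24):
    o=proj(s,P)[0].astype(int)-r
    return o,cv2.resize(s["frame"][o[1]:o[1]+2*r,o[0]:o[0]+2*r],None,fx=K,fy=K,interpolation=cv2.INTER_CUBIC)
def mask(s,P):
    o,im=crop(s,P); h=cv2.cvtColor(im,cv2.COLOR_RGB2HSV)
    m=(~((abs(h[...,0].astype(int)-78)<20)&(h[...,1]>70))).astype(np.uint8)
    m=cv2.morphologyEx(m,cv2.MORPH_CLOSE,np.ones((9,9)))
    n,l=cv2.connectedComponents(m); u=((proj(s,P)[0]-o)*K).astype(int)
    return o,(l==l[u[1],u[0]]).astype(np.uint8) if m[u[1],u[0]] else m
def fit(ss,x0,dims,yaws=range(0,180,15),z0=0.0):
    a,b,h=dims
    ms=[mask(s,[x0[0],x0[1],z0+h*.6]) for s in ss]
    if b: base=np.array([[i*a/2,j*b/2] for i in(-1,1) for j in(-1,1)])
    else: base=np.array([[np.cos(t)*a/2,np.sin(t)*a/2] for t in np.arange(0,6.28,.2)])
    def cost(p):
        q=base@Ro.from_euler("z",p[2]*1000,degrees=True).as_matrix()[:2,:2].T+p[:2]
        P=np.vstack([np.c_[q,np.full(len(q),z0+.002)],np.c_[q,np.full(len(q),z0+h)]]); c=0
        for s,(o,m) in zip(ss,ms):
            r=np.zeros_like(m); u=((proj(s,P)-o)*K*16).astype(np.int32)
            cv2.fillConvexPoly(r,cv2.convexHull(u),1,shift=4)
            c+=1-(r&m).sum()/max(1,(r|m).sum())
        return c/len(ss)
    best=min((minimize(cost,[*x0[:2],y/1000],method="Nelder-Mead",options=dict(initial_simplex=[[x0[0],x0[1],y/1000],[x0[0]+.006,x0[1],y/1000],[x0[0],x0[1]+.006,y/1000],[x0[0],x0[1],y/1000+.015]],xatol=1e-4)) for y in (yaws if b else [0])),key=lambda r:r.fun)
    return np.round([*best.x[:2],best.x[2]*1000%180,1-best.fun],4)
D=dict(relay=(.027,.032,.024),film_cap=(.022,.042,.036),heat_sink=(.025,.042,.048),electrolytic=(.035,0,.064))
E
python3 - <<'E'
from h import *
ss=[snapshot("top"),snapshot("side")]
X=dict(relay=(.472,.231),film_cap=(.460,-.251),heat_sink=(.442,.093),electrolytic=(.458,-.067))
for n in X:
    print(n,"both",fit(ss,X[n],D[n]),"top",fit(ss[:1],X[n],D[n]),"side",fit(ss[1:],X[n],D[n]))
for s in ss:
    g=s["frame"].max(2); m=(g<70).astype(np.uint8)
    for p in [(.638,.138),(.645,.056),(.65,-.02),(.654,-.101)]:
        u=proj(s,[*p,.012])[0].astype(int); n,l,st,ce=cv2.connectedComponentsWithStats(m,connectivity=4)
        k=l[u[1],u[0]]; print(p,k and np.round(back(s,ce[k],.012),4),st[k])
E
```

```text
relay both [  0.4697   0.2359 146.4585   0.8591] top [  0.4688   0.235  145.0434   0.9273] side [  0.4722   0.2385 150.8597   0.9032]
film_cap both [ 0.4582 -0.2536 36.8575  0.817 ] top [ 0.4566 -0.254  33.6468  0.9131] side [ 0.4613 -0.2509 32.3641  0.9784]
heat_sink both [4.374000e-01 9.470000e-02 1.659672e+02 6.528000e-01] top [4.365000e-01 9.480000e-02 1.659598e+02 9.075000e-01] side [4.406000e-01 9.990000e-02 1.646093e+02 4.630000e-01]
electrolytic both [ 0.4585 -0.0719 18.8936  0.5875] top [ 0.4561 -0.071  20.7833  0.8085] side [ 0.4608 -0.0498  6.0092  0.4975]
(0.638, 0.138) [0.637 0.133 0.012] [264 165  18  17 263]
(0.645, 0.056) [0.6415 0.0567 0.012 ] [288 163  18  17 260]
(0.65, -0.02) [ 0.6465 -0.0263  0.012 ] [314 160  18  17 259]
(0.654, -0.101) [ 0.6514 -0.1046  0.012 ] [338 158  18  17 255]
(0.638, 0.138) [0.64   0.1363 0.012 ] [350 155  23  15 257]
(0.645, 0.056) [0.6444 0.0599 0.012 ] [355 174  24  17 299]
(0.65, -0.02) [ 0.6496 -0.0234  0.012 ] [362 198  26  19 355]
(0.654, -0.101) [ 0.6542 -0.1022  0.012 ] [369 222  27  21 417]
```

Board is at the left, so the order is relay→pad_a (.638,.136), film→pad_b (.643,.056), heat sink→pad_c (.648,-.024), can→pad_d (.653,-.104). The two views agree to within 4 mm. Starting with the relay at (.4705,.2368), tool yaw -123.

>>> play_rows(plan=[[2.88,2.31,0,0,0,0],[2.88,2.31,0,0,0,0],[2.88,2.31,0,0,0,0],[2.88,2.31,0,0,0,0],[2.88,2.31,0,0,0,0],[2.88,2.31,0,0,0,0],[2.88,2.31,0,0,0,0],[2.88,2.31,0,0,0,0],[2.88,2.31,0,0,0,0],[2.88,2.31,0,0,0,0],[2.88,2.31,0,0,0,0],[2.88,2.31,0,0,0,0],[0,0,0.8,0,0,6.72],[0,0,0.8,0,0,6.72],[0,0,0.8,0,0,6.72],[0,0,0.8,0,0,6.72],[0,0,0.8,0,0,6.72],[0,0,0.8,0,0,6.72],[0,0,0.8,0,0,6.72],[0,0,0.8,0,0,6.72]], grip=6)

```text
clock: 2.47
tool_pos: [0.4704, 0.2376, 0.1814]
orientation: [-180.0, 0.0, -76.3]
force: [0.3, 0.2, -0.7]
opening: 0.06
gripper_force: 0.0
```

>>> play_rows(plan=[[0,0,0.8,0,0,6.72],[0,0,0.8,0,0,6.72],[0,0,0.8,0,0,6.72],[0,0,0.8,0,0,6.72],[0,0,0.8,0,0,6.72],[0,0,0.8,0,0,6.72],[0,0,0.8,0,0,6.72],[0,0,0,0,0,0],[0,0,0,0,0,0]])

```text
clock: 3.22
tool_pos: [0.4703, 0.2374, 0.1255]
orientation: [180.0, -0.0, -122.8]
force: [-0.4, -0.4, -0.5]
opening: 0.06
gripper_force: 0.0
```

>>> play_rows(plan=[[0,0,2.5,0,0,0],[0,0,2.5,0,0,0],[0,0,2.5,0,0,0],[0,0,1.5,0,0,0],[0,0,0.85,0,0,0],[0,0,0.5,0,0,0],[0,0,0,0,0,0],[0,0,0,0,0,0]])

```text
clock: 3.88
tool_pos: [0.4709, 0.238, 0.0228]
orientation: [-180.0, 0.1, -122.9]
force: [-0.3, 0.4, -0.3]
opening: 0.06
gripper_force: 0.0
```

>>> play_rows(plan=[[0,0,0,0,0,0],[0,0,0,0,0,0],[0,0,0,0,0,0],[0,0,0,0,0,0],[0,0,0,0,0,0],[0,0,0,0,0,0],[0,0,0,0,0,0],[0,0,0,0,0,0],[0,0,0,0,0,0],[0,0,0,0,0,0]], grip=1)

```text
clock: 4.72
tool_pos: [0.4704, 0.2376, 0.0223]
orientation: [-180.0, 0.0, -123.0]
force: [-2.6, -0.0, 5.6]
opening: 0.0264
gripper_force: 30.0
```

>>> play_rows(plan=[[0,0,-0.8,0,0,0],[0,0,-1.4,0,0,-6],[0,0,-1.4,0,0,-6],[0,0,-1.4,0,0,-6],[0,0,-1.4,0,0,-6],[0,0,-1.0,0,0,-6],[0,0,-0.6,0,0,-6],[1.0,-1.5,0,0,0,0],[1.84,-2.71,0,0,0,0],[1.84,-2.71,0,0,0,0],[1.84,-2.71,0,0,0,0],[1.84,-2.71,0,0,0,0],[1.84,-2.71,0,0,0,0],[0.84,-1.21,0,0,0,0],[0,0,0,0,0,0],[0,0,0,0,0,0]])

```text
clock: 6.05
tool_pos: [0.6386, 0.1348, 0.1015]
orientation: [179.9, -0.0, -87.1]
force: [-1.2, -0.0, -0.4]
opening: 0.0264
gripper_force: 30.0
```

>>> play_rows(plan=[[-0.1,0,1.5,0,0,0],[0,0,2,0,0,0],[0,0,1.5,0,0,0],[0,0,0.8,0,0,0],[0,0,0.5,0,0,0],[0,0,0.3,0,0,0],[0,0,0,0,0,0],[0,0,0,0,0,0]])

```text
clock: 6.72
tool_pos: [0.6388, 0.1371, 0.0368]
orientation: [-179.9, 0.0, -87.0]
force: [-0.1, 0.5, 0.0]
opening: 0.0268
gripper_force: 30.0
```

>>> play_rows(plan=[[0,0,0,0,0,0],[0,0,0,0,0,0],[0,0,0,0,0,0],[0,0,0,0,0,0],[0,0,0,0,0,0],[0,0,0,0,0,0]], grip=6)

```text
clock: 7.22
tool_pos: [0.6385, 0.1367, 0.0362]
orientation: [-180.0, 0.0, -87.0]
force: [0.2, -0.1, -0.1]
opening: 0.0584
gripper_force: 0.0
```

>>> play_rows(plan=[[0,0,-1.5,0,0,0],[0,0,-3.5,0,0,0],[0,0,-3,0,0,0],[3.16,1.66,0,0,0,0],[3.16,1.66,0,0,0,0],[3.16,1.66,0,0,0,0],[3.16,1.66,0,0,0,0],[3.16,1.66,0,0,0,0],[3.16,1.66,0,0,0,0],[3.16,1.66,0,0,0,0],[3.16,1.66,0,0,0,0],[3.16,1.66,0,0,0,0],[3.16,1.66,0,0,0,0],[3.16,1.66,0,0,0,0],[3.16,1.66,0,0,0,0],[0,0,0.8,0,0,-6],[0,0,0.8,0,0,-6],[0,0,0.8,0,0,-6],[0,0,0.8,0,0,-6],[0,0,0.8,0,0,-6]], grip=5.5)

```text
clock: 8.88
tool_pos: [0.4592, -0.2525, 0.0759]
orientation: [-180.0, -0.0, -56.7]
force: [0.3, -0.4, 0.0]
opening: 0.0549
gripper_force: 0.0
```

>>> play_rows(plan=[[0,0,0,0,0,0],[0,0,0,0,0,0]])

```text
clock: 9.05
tool_pos: [0.459, -0.2523, 0.0759]
orientation: [180.0, 0.0, -57.2]
force: [-0.1, 0.8, 0.1]
opening: 0.0552
gripper_force: 0.0
```

Exactly over the film cap; check the relay's placing and this alignment in one picture before descending.

```bash
python3 - <<'E'
from h import *
s=snapshot("side"); cv2.imwrite("pics/s1.png",cv2.resize(s["frame"][130:330,200:440,::-1],(720,600),interpolation=cv2.INTER_CUBIC))
t=snapshot("top")
print(fit([s],(.6385,.136),D["relay"],z0=.012),[ (np.round(d["position"],3),d["score"]) for n in("top","side") for d in spot_point(n,"relay")])
E
```

```text
[6.566000e-01 7.840000e-02 1.116946e+02 1.708000e-01] [(array([0.637, 0.136, 0.013]), 0.5), (array([ 0.647, -0.019,  0.01 ]), 0.48), (array([0.639, 0.132, 0.015]), 0.49)]
```

View pics/s1.png

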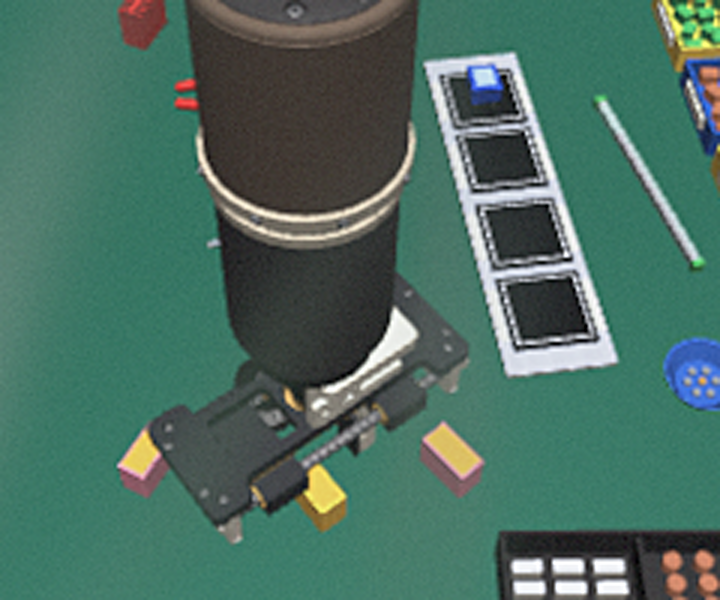

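The relay stands upright on pad_a at (485,85), about (.638,.134). The yellow cap at (325,497) lies under the gripper. Descending onto it.

>>> play_rows(plan=[[0,0,1.5,0,0,0],[0,0,1.5,0,0,0],[0,0,1.0,0,0,0],[0,0,0.7,0,0,0],[0,0,0.4,0,0,0],[0,0,0,0,0,0],[0,0,0,0,0,0]])

```text
clock: 9.83
tool_pos: [0.4594, -0.2524, 0.0253]
orientation: [180.0, -0.0, -57.0]
force: [-0.3, -0.4, 0.7]
opening: 0.055
gripper_force: 0.0
```

>>> play_rows(plan=[[0,0,0,0,0,0],[0,0,0,0,0,0],[0,0,0,0,0,0],[0,0,0,0,0,0],[0,0,0,0,0,0],[0,0,0,0,0,0],[0,0,0,0,0,0],[0,0,0,0,0,0],[0,0,0,0,0,0],[0,0,0,0,0,0]], grip=1)

```text
clock: 10.67
tool_pos: [0.4593, -0.2523, 0.0252]
orientation: [-180.0, -0.0, -57.0]
force: [0.1, 1.2, 3.4]
opening: 0.022
gripper_force: 30.0
```

>>> play_rows(plan=[[0,0,-0.8,0,0,0],[0,0,-1.7,0,0,6],[0,0,-1.7,0,0,6],[0,0,-1.7,0,0,6],[0,0,-1.7,0,0,6],[0,0,-1.2,0,0,6],[-1.49,-1,0,0,0,0],[-2.98,-2,0,0,0,0],[-2.98,-2,0,0,0,0],[-2.98,-2,0,0,0,0],[-2.98,-2,0,0,0,0],[-2.98,-2,0,0,0,0],[-2.98,-2,0,0,0,0],[-2.98,-2,0,0,0,0],[-2.98,-2,0,0,0,0],[-2.98,-2,0,0,0,0],[-1.49,-1,0,0,0,0],[0,0,0,0,0,0],[0,0,0,0,0,0]])

```text
clock: 12.25
tool_pos: [0.6434, 0.0566, 0.1127]
orientation: [179.9, -0.0, -86.9]
force: [0.2, -0.5, -0.6]
opening: 0.0219
gripper_force: 30.0
```

>>> play_rows(plan=[[0,0,1.5,0,0,0],[0,0,2.3,0,0,0],[0,0,1.9,0,0,0],[0,0,1,0,0,0],[0,0,0.5,0,0,0],[0,0,0.25,0,0,0],[0,0,0,0,0,0],[0,0,0,0,0,0]])

```text
clock: 12.92
tool_pos: [0.644, 0.0556, 0.0395]
orientation: [-179.9, 0.0, -87.0]
force: [-0.6, 0.6, 0.0]
opening: 0.0217
gripper_force: 30.0
```

>>> play_rows(plan=[[0,0,0,0,0,0],[0,0,0,0,0,0],[0,0,0,0,0,0],[0,0,0,0,0,0],[0,0,0,0,0,0],[0,0,0,0,0,0]], grip=5.5)

```text
clock: 13.42
tool_pos: [0.6435, 0.0558, 0.0387]
orientation: [-180.0, 0.0, -87.0]
force: [0.6, -0.1, -0.0]
opening: 0.0531
gripper_force: 0.0
```

>>> play_rows(plan=[[0,0,-1.5,0,0,0],[0,0,-3.5,0,0,0],[0,0,-3,0,0,0],[0,0,-1,0,0,0],[-0.84,3.37,0,0,0,0],[-0.84,3.37,0,0,0,0],[-0.84,3.37,0,0,0,0],[-0.84,3.37,0,0,0,0],[-0.84,3.37,0,0,0,0],[-0.84,3.37,0,0,0,0],[0,0,1,0,0,5.67],[0,0,1,0,0,5.67],[0,0,1,0,0,5.67],[0,0,0,0,0,0],[0,0,0,0,0,0]])

```text
clock: 14.67
tool_pos: [0.4387, 0.0954, 0.0985]
orientation: [180.0, -0.0, -103.8]
force: [0.2, 0.8, 0.2]
opening: 0.055
gripper_force: 0.0
```

```bash
python3 - <<'E'
from h import *
s=snapshot("side"); cv2.imwrite("pics/s2.png",cv2.resize(s["frame"][110:290,210:450,::-1],(800,600),interpolation=cv2.INTER_CUBIC))
print(np.round(get_obs()["tool_pos"],4))
print([ (np.round(d["position"],3),d["score"]) for d in spot_point("side","film_cap")])
E
```

```text
[0.4391 0.0955 0.0988]
[(array([ 0.344, -0.217, -0.003]), 0.69), (array([0.644, 0.055, 0.016]), 0.5)]
```

View pics/s2.png

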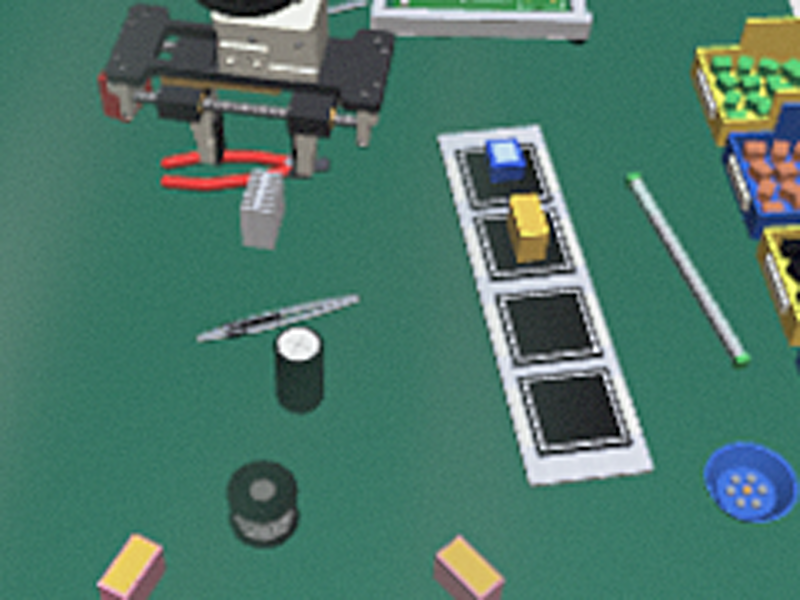

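The film cap stands on pad_b at (528,228), the relay is on pad_a, and the open fingers straddle the heat sink at (263,208). Descending.

>>> play_rows(plan=[[0,0,1.5,0,0,0],[0,0,1.5,0,0,0],[0,0,1.5,0,0,0],[0,0,1.2,0,0,0],[0,0,0.8,0,0,0],[0,0,0.4,0,0,0],[0,0,0,0,0,0],[0,0,0,0,0,0]])

```text
clock: 15.43
tool_pos: [0.4393, 0.0956, 0.0299]
orientation: [-180.0, 0.0, -104.0]
force: [0.2, 0.2, -0.1]
opening: 0.0549
gripper_force: 0.0
```

>>> play_rows(plan=[[0,0,0,0,0,0],[0,0,0,0,0,0],[0,0,0,0,0,0],[0,0,0,0,0,0],[0,0,0,0,0,0],[0,0,0,0,0,0],[0,0,0,0,0,0],[0,0,0,0,0,0],[0,0,0,0,0,0],[0,0,0,0,0,0]], grip=1)

```text
clock: 16.27
tool_pos: [0.439, 0.0956, 0.0298]
orientation: [-180.0, 0.0, -104.0]
force: [-1.3, 0.2, 5.6]
opening: 0.025
gripper_force: 30.0
```

>>> play_rows(plan=[[0,0,-0.8,0,0,0],[0,0,-2,0,0,0],[0,0,-2,0,0,-5.67],[0,0,-2,0,0,-5.67],[0,0,-1.4,0,0,-5.67],[0,0,-0.8,0,0,0],[0.93,-1.45,0,0,0,0],[1.86,-2.89,0,0,0,0],[1.86,-2.89,0,0,0,0],[1.86,-2.89,0,0,0,0],[1.86,-2.89,0,0,0,0],[1.86,-2.89,0,0,0,0],[1.86,-2.89,0,0,0,0],[0.93,-1.45,0,0,0,0],[0,0,0,0,0,0],[0,0,0,0,0,0]])

```text
clock: 17.6
tool_pos: [0.6476, -0.0248, 0.1181]
orientation: [179.9, -0.0, -87.3]
force: [-0.9, 0.2, -1.7]
opening: 0.0248
gripper_force: 30.0
```

>>> play_rows(plan=[[0,0,1.5,0,0,0],[0,0,2.3,0,0,0],[0,0,1.9,0,0,0],[0,0,1,0,0,0],[0,0,0.6,0,0,0],[0,0,0.3,0,0,0],[0,0,0,0,0,0],[0,0,0,0,0,0]])

```text
clock: 18.27
tool_pos: [0.6483, -0.0237, 0.0445]
orientation: [-179.9, 0.0, -87.0]
force: [-0.9, 0.0, 0.2]
opening: 0.025
gripper_force: 30.0
```

>>> play_rows(plan=[[0,0,0,0,0,0],[0,0,0,0,0,0],[0,0,0,0,0,0],[0,0,0,0,0,0],[0,0,0,0,0,0],[0,0,0,0,0,0]], grip=6)

```text
clock: 18.77
tool_pos: [0.6479, -0.024, 0.0437]
orientation: [-180.0, 0.0, -87.0]
force: [-0.4, 0.6, 0.3]
opening: 0.0575
gripper_force: 0.0
```

>>> play_rows(plan=[[0,0,-1.5,0,0,0],[0,0,-3.5,0,0,0],[0,0,-3.5,0,0,0],[0,0,-1.5,0,0,0],[0.59,3.21,0,0,0,0],[0.59,3.21,0,0,0,0],[0.59,3.21,0,0,0,0],[0.59,3.21,0,0,0,0],[0.59,3.21,0,0,0,0],[0.59,3.21,0,0,0,0],[0,0,1,0,0,0],[0,0,1,0,0,0],[0,0,0,0,0,0],[0,0,0,0,0,0]], grip=7)

```text
clock: 19.93
tool_pos: [0.4572, -0.0694, 0.1236]
orientation: [180.0, -0.0, -87.0]
force: [-0.8, -0.7, 0.9]
opening: 0.0695
gripper_force: 0.0
```

```bash
python3 - <<'E'
from h import *
s=snapshot("side"); cv2.imwrite("pics/s3.png",cv2.resize(s["frame"][110:290,210:450,::-1],(800,600),interpolation=cv2.INTER_CUBIC))
for n in ("electrolytic","heat_sink"): print(n,[ (np.round(d["position"],3),d["score"]) for d in spot_point("side",n)])
E
```

```text
electrolytic [(array([ 0.457, -0.071,  0.001]), 0.67), (array([ 0.655, -0.019,  0.009]), 0.5)]
heat_sink [(array([ 0.33,  0.25, -0.  ]), 0.61)]
```

View pics/s3.png

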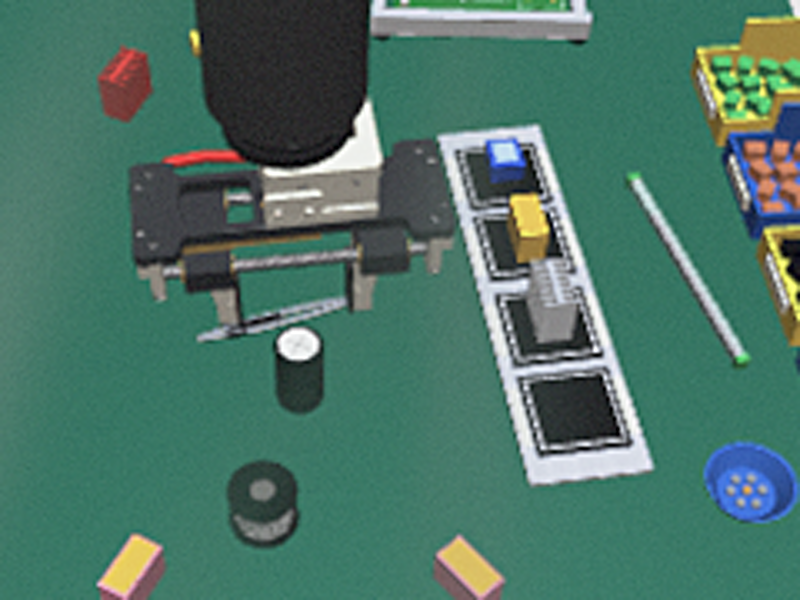

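The heat sink stands on pad_c at (550,300), and the fingers are centred on the can at (299,370). Descending.

>>> play_rows(plan=[[0,0,1.5,0,0,0],[0,0,1.5,0,0,0],[0,0,1.5,0,0,0],[0,0,1.5,0,0,0],[0,0,1.3,0,0,0],[0,0,0.9,0,0,0],[0,0,0.5,0,0,0],[0,0,0,0,0,0],[0,0,0,0,0,0]])

```text
clock: 20.83
tool_pos: [0.4576, -0.0693, 0.0367]
orientation: [180.0, -0.0, -87.0]
force: [-0.6, -0.5, 0.4]
opening: 0.0702
gripper_force: 0.0
```

>>> play_rows(plan=[[0,0,0,0,0,0],[0,0,0,0,0,0],[0,0,0,0,0,0],[0,0,0,0,0,0],[0,0,0,0,0,0],[0,0,0,0,0,0],[0,0,0,0,0,0],[0,0,0,0,0,0],[0,0,0,0,0,0],[0,0,0,0,0,0]], grip=2)

```text
clock: 21.67
tool_pos: [0.4575, -0.0693, 0.0367]
orientation: [-180.0, 0.0, -87.0]
force: [-1.1, 0.2, 5.0]
opening: 0.0345
gripper_force: 30.0
```

>>> play_rows(plan=[[0,0,-0.8,0,0,0],[0,0,-1.6,0,0,0],[0,0,-2,0,0,0],[0,0,-2,0,0,0],[0,0,-1,0,0,0],[0,0,-0.6,0,0,0],[0.32,-1.38,0,0,0,0],[0.64,-2.76,0,0,0,0],[0.64,-2.76,0,0,0,0],[0.64,-2.76,0,0,0,0],[0.64,-2.76,0,0,0,0],[0.64,-2.76,0,0,0,0],[0.64,-2.76,0,0,0,0],[0.32,-1.38,0,0,0,0],[0,0,0,0,0,0],[0,0,0,0,0,0]])

```text
clock: 23.0
tool_pos: [0.6521, -0.1042, 0.115]
orientation: [179.8, 0.0, -87.1]
force: [0.6, -0.0, -1.7]
opening: 0.0346
gripper_force: 30.0
```

>>> play_rows(plan=[[0,0,1.2,0,0,0],[0,0,2,0,0,0],[0,0,1.6,0,0,0],[0,0,1,0,0,0],[0,0,0.6,0,0,0],[0,0,0.3,0,0,0],[0,0,0,0,0,0],[0,0,0,0,0,0],[0,0,0,0,0,0]])

```text
clock: 23.75
tool_pos: [0.6531, -0.104, 0.0503]
orientation: [-179.9, 0.0, -87.0]
force: [-0.1, -0.1, -2.1]
opening: 0.0345
gripper_force: 30.0
```

>>> play_rows(plan=[[0,0,0,0,0,0],[0,0,0,0,0,0],[0,0,0,0,0,0],[0,0,0,0,0,0],[0,0,0,0,0,0],[0,0,0,0,0,0],[0,0,0,0,0,0]], grip=7)

```text
clock: 24.33
tool_pos: [0.6526, -0.1041, 0.0496]
orientation: [-180.0, -0.0, -87.0]
force: [-0.8, -0.7, -0.2]
opening: 0.0693
gripper_force: 0.0
```

>>> play_rows(plan=[[0,0,-1,0,0,0],[0,0,-2,0,0,0],[0,0,-3.5,0,0,0],[0,0,-3.5,0,0,0],[0,0,-2,0,0,0],[0,3.5,0,0,0,0],[0,3.5,0,0,0,0],[0,3.5,0,0,0,0],[0,3.5,0,0,0,0],[0,3.5,0,0,0,0],[0,3,0,0,0,0],[0,0,0,0,0,0],[0,0,0,0,0,0]])

```text
clock: 25.42
tool_pos: [0.4469, -0.1149, 0.171]
orientation: [-179.9, 0.0, -87.0]
force: [0.6, -0.3, 0.6]
opening: 0.0699
gripper_force: 0.0
```

```bash
python3 - <<'E'
from h import *
s=snapshot("side"); t=snapshot("top")
a=cv2.resize(s["frame"][130:270,320:440,::-1],(400,467),interpolation=cv2.INTER_CUBIC)
b=cv2.resize(t["frame"][140:200,240:380,::-1],(400,171),interpolation=cv2.INTER_CUBIC)
c=np.zeros((467,400,3),np.uint8); c[:171]=b
cv2.imwrite("pics/s4.png",cv2.hconcat([a,c]))
for n in ("relay","film_cap","heat_sink","electrolytic","pad_a"): print(n,[ (np.round(d["position"],3).tolist(),round(d["score"],2)) for c in("side","top") for d in spot_point(c,n) if d["position"][0]>.6])
E
```

```text
relay [([0.639, 0.133, 0.01], 0.72), ([0.64, 0.135, 0.014], 0.49)]
film_cap [([0.646, 0.053, 0.02], 0.45), ([0.647, 0.058, 0.014], 0.55)]
heat_sink [([0.65, -0.025, 0.011], 0.65), ([0.649, -0.026, 0.009], 0.57)]
electrolytic [([0.653, -0.106, 0.012], 0.74), ([0.65, -0.1, 0.014], 0.67)]
pad_a [([0.639, 0.138, 0.014], 0.81), ([0.65, -0.021, 0.009], 0.74), ([0.641, 0.056, 0.007], 0.62), ([0.653, -0.103, 0.011], 0.62), ([0.648, -0.099, 0.006], 0.65), ([0.638, 0.136, 0.007], 0.53), ([0.65, -0.019, 0.01], 0.44), ([0.649, 0.054, 0.008], 0.4)]
```

View pics/s4.png

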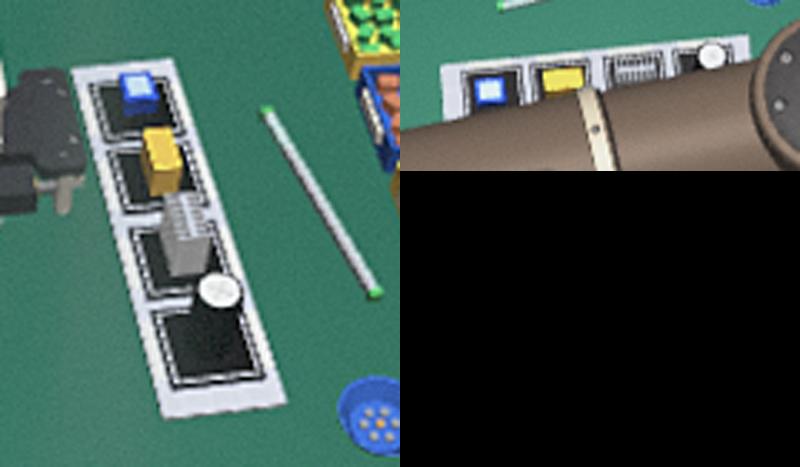

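The picture shows all four standing upright on their pads: relay (138,92), film cap (161,160), heat sink (185,235), and can with its disc at (219,290). Each is within about 5 mm of its pad's centre. The gripper is clear, so I'll check the can's disc and then hand in.

```bash
python3 - <<'E'
from h import *
s=snapshot("side"); b=back(s,[320+219*.3,130+290*.3],.076); print(b)
if np.hypot(b[0]-.6528,b[1]+.1036)<.01: print(close_job())
E
```

```text
[ 0.65373651 -0.1044144   0.076     ]
the job is handed in; nothing more can be done
None
```

The job is handed in: relay, film capacitor, heat sink and electrolytic stand upright on pads a to d in that order, counting from the green board at the left end. The last images put each within about 5 mm of its pad centre, and the gripper had let go and moved clear; no pass or fail verdict was returned.

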